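# Put the plaster foot away in the slotted rack

## Robot

A 6-joint arm with a two-finger parallel gripper is mounted at the origin on the work surface. World frame = base frame: x ahead of the robot, y to its left, z up, the work surface at z = 0. Lengths are in m, angles in rad, forces in N, time in s.
With the tool pointing down it reaches from about 0.25 to 0.725 m from the base axis. Payload 4 kg.
Tool frame: the origin (TCP) lies where the fingers leave the gripper's body, on its centre line; the fingertips stand 73 mm ahead of it and the grasp point (between the pads) lies 54 mm ahead of it (bot.tips_ahead is the z of the fingertips in the tool frame, in m); z points along the fingers, y is the direction in which the jaws open and shut (so a half turn about z gives the same grasp; the last joint's range is limited). The gripper opens to 85 mm and grips with 20 to 120 N. Pads are 22 mm wide; open, the fingers measure 114 mm over their backs; the gripper's body (76 mm by 85 mm) begins 54 mm behind the grasp point. The pads swing forward as they close: fully open they stand 13 mm farther back than shut.
Start: joints at [1.171, 0.241, 0.005, 1.335, 0, 1.571], TCP at [0.195, 0.461, 0.304] pointing down, gripper open.
Joint ranges: [-2.72, 2.72], [-1.05, 1.87], [-1.09, 1.28], [-1.99, 2.15], [-1.42, 1.44], [-3.14, 3.14]. Speed limits (rad/s): [2.79, 2.79, 3.14, 3.14, 3.14, 3.14].

## Interface

Orientations are given as a unit quaternion [x, y, z, w].
In Python, from workcell import readout, camera, get_calibration, order, bot gives the robot as it stands.
- The arm moves only by the tool send_rows, never from a script. Its argument "moves" is a list of rows, each a list of 3 entries, a list of its own where there are three numbers: the shift along the tool's x, y, z in mm, then the turn, a rotation vector about the tool's x, y, z in rad, then the finger opening in mm, from 0 to 85.4. In form: [[[dx, dy, dz], [ax, ay, az], grip], ...]. A call has 1 to 12 rows; each row is the pose to reach, as a shift and turn from the pose measured when the call began, along the tool's axes at that moment; what a row does not reach only later rows make up. A row lasts 1/12 s, in which the tool goes at most 41.7 mm and 7.16 degrees, less where a joint would pass 70% of its speed; a pose out of reach is approached as far as the arm can. A call with a gripper value outside its range is refused whole. The fingers move at their own pace and stop on an object; the grip force is fixed at half the most. Time passes only in rows, so rows that repeat a pose let the fingers close. It gives the time, the measured TCP pose, the force and the opening at its end, in the units of the state.
- readout.get_obs(): the state, without advancing time (a new reading comes with each control period).
- camera(name): name is "side" or "top"; returns the picture (480x640x3 uint8, red, green, blue); there is no depth.
- get_calibration(name): a dict with "fx", "fy", "cx", "cy" (pixels), "k1" (the pictures are not rectified: a ray, as slopes to the right and down, at radius r is drawn at 1 + k1 r^2 times it, then the intrinsics apply), "R" (3x3) and "t" (3): a world point X has camera coordinates R X + t. Camera axes: x right, y down, z forward; pixel columns grow to the right and rows downward; lengths in m; the calibration is good to about 2 mm. A picture is of the moment at which its call begins. get_calibration takes no time and is no camera call.
- order.job_done(): hands the job in, once; it reports no verdict.
The state is a dict: "clock": time; "joint_pos": joint angles; "joint_vel": joint speeds; "tau": joint torques, N m; "eef_pos": TCP position; "tool_rot": TCP orientation; "ft_force": force on the tool from outside, world axes, zero at the start; "ft_torque": the same for the moment, N m; "grip_width": finger opening in m.
Only numpy, scipy, OpenCV 4.12 (cv2) and the standard library are available. Lean on these libraries where they do the work, as an engineer would, in place of code of your own. Each camera call takes 0.05 s, during which the arm holds its last target. There are 200 camera calls.

## Task

Lift the plaster foot by its handle up and off the forked stand, and put it away under the roof of the slotted rack: guide its rod in through the slot's mouth, along the slot and round the corner to the closed end of the side branch. Leave it standing upright on the rack's base board with its toes pointing straight out of the front, and let go. Keep it upright all the way and do not disturb the other things on the table and rack.

Things in the scene. Friction and masses are not known exactly. Their poses are not given: they have to be found in the camera images.
- foot: White plaster foot cast (mm: 110 long, 42 wide, ankle 44 dia up to 95 above the sole) with an upright steel rod (10 dia) from the ankle's top, a collar and a wooden handle on the rod. About 0.35 kg. Origin: on the sole under the rod's axis; z up; toes point to -x and reach 77 from the rod, heel 34 to +x. It starts hanging by its collar in the stand's fork, toes roughly away from the post.
- foot_rod (a point): Point on the rod's axis, 130 mm above the sole; the centre of mass is within 4 mm of this axis, low in the foot. The round collar (28 dia) is fixed on the rod from 155 to 161 above the sole.
- foot_handle (a point): Point on the rod's axis inside the wooden handle, 190 mm above the sole: a good place to grip from above. The handle block measures 30 along the foot's x, 18 along its y (grip across this) and runs from 161 to 211 above the sole.
- foot_toe (a point): Tip of the toes, 75 mm along the foot's -x from the rod's axis, 10 above the sole.
- stand: Fixed steel drip stand: round base 110 mm dia, post 16 dia, 225 tall, with a level fork at its top pointing to the stand's -x. Origin: on the table under the post's axis. The foot's collar lies on the two prongs, sole about 65 above the table, and can turn there.
- fork_seat (a point): Where the collar's underside rests: on top of the fork, 220 mm above the table, 70 out from the post along the stand's -x (the rod may be 3 off). The prongs are 17 apart; they end 94 from the post in upturned tips 12 high, so raise the foot by more than 12, then draw it out along the stand's -x by 45 or more.
- rack: Fixed plywood rack, no walls: base board 12 mm thick, roof board from 137 to 147 above the table, four corner posts 12 square. Depth x from -75 (open front) to +105, width y from -100 to +100. Origin: on the table, below the middle of the slot's side branch. Foot standing on the base board: ankle 30 below the roof, collar 20 above it.
- rack_nest (a point): Closed end of the L-shaped slot in the roof (22 mm wide): centre of where the foot's rod shall stand, at x = 0, y = 30 of the rack, on the roof's top; the 10 mm rod has 6 mm to spare there to the slot's end and sides. The side branch runs along the rack's y at x = 0, from y = -30 to here.
- rack_mouth (a point): Middle of the slot's open mouth at the roof's front edge: x = -75, y = -30 mm of the rack, on the roof's top. From here the slot (22 wide) runs straight in along the rack's +x to x = 0, where the side branch turns off to +y. The rod passes through the slot, the foot below the roof, collar and handle above.
- stone_small: Bystander: small upright alabaster cylinder, 38 dia x 60 tall, standing on the rack's base board in its back right corner under the roof. Origin: underside centre.
- stone_disc: Bystander: alabaster disc, 50 dia x 28, lying on top of the rack's roof near its back left corner. Origin: underside centre.
- stone_tall: Bystander: upright alabaster cylinder, 52 dia x 110 tall, on the table beyond and between rack and stand. Origin: underside centre.
- stone_wide: Bystander: alabaster cylinder, 80 dia x 70 tall, on the table at the left. Origin: underside centre.
- palm_cast: Bystander: plaster cast of an upright hand, about 75 x 60 at its foot, 122 tall, on the table at the left. Origin: underside centre.
- bowl: Bystander: white plastic mixing bowl, 120 dia x 50 tall, on the table at the right. Origin: underside centre.
- mallet: Bystander: hammer lying on the table at the right, about 300 long. Origin: on its underside, z up.
There are look-alikes about, which are no part of the job. Leave any orange or pink look-alike of the foot alone. What is shaped like the stand but pink or yellow is not meant.

How it is judged:
By the outcome, as a careful person would: the job done as asked, in the order asked, and still so for the second after the job is handed in, with the robot touching nothing.
It also fails if it takes over 58 s, if anything falls off the work surface, if the arm or the gripper's body presses on something with over 40 N, if the wrist force passes 120 N, or if a joint passes its speed limit or range.

## Working session

There is one attempt and no reset: what is moved stays moved. The work goes in short steps, Python scripts to look and compute and a tool call to move; the robot and the scene stay as the last step left them, time stands still between calls to the robot, and variables do not carry over. Pictures are saved under pics/ and viewed, about 8 in all and at most 12, crops included, and the job is handed in when it is done.

Besides the shell and the picture viewer there is one more tool, called after "Emit:" as name([rows], argument=value, ...), one row to a line, values as JSON. send_rows: Moves the arm, as the interface text tells. Its arguments: {"type":"object","properties":{"moves":{"type":"array","items":{"type":"array"}}},"required":["moves"]}

```bash
mkdir -p pics; ls
python3 - <<'E'
from workcell import readout,camera,get_calibration
import cv2,numpy as np
for n in("top","side"):
    cv2.imwrite(f"pics/{n}0.png",camera(n)[:,:,::-1]); c=get_calibration(n); print(n,c)
o=readout.get_obs(); print(o)
E
```

```text
pics
top {'fx': 553.8532639792596, 'fy': 553.8532639792596, 'cx': 323.7602729707341, 'cy': 242.87051431085288, 'k1': -0.03250466682507345, 'R': array([[-0.00853392, -0.99984769, -0.01522398],
       [-0.99248286,  0.01032786, -0.12194717],
       [ 0.12208583,  0.01406886, -0.99241983]]), 't': array([-0.02519936,  0.5243156 ,  1.45542711])}
side {'fx': 457.2448844987191, 'fy': 457.2448844987191, 'cx': 318.07231501097135, 'cy': 244.59703960687582, 'k1': -0.05932577406328595, 'R': array([[ 0.99063271, -0.13574594, -0.01482784],
       [-0.10745305, -0.70790638, -0.69808481],
       [ 0.08426545,  0.69313894, -0.71586154]]), 't': array([-0.51450731,  0.14649117,  1.36490411])}
{'clock': 0.1, 'joint_pos': array([1.17100504e+00, 2.41357542e-01, 3.84269070e-03, 1.33521285e+00,
       1.25322164e-05, 1.57081592e+00]), 'joint_vel': array([-9.24433233e-04, -2.42142584e-03,  3.38408821e-03, -5.00283576e-04,
        1.23542152e-05,  1.81850967e-04]), 'tau': array([ 1.47458086e-04, -3.73137438e+01,  2.53010470e+01,  1.08672658e-02,
       -5.99337795e-06, -5.22757006e-06]), 'eef_pos': array([0.19443956, 0.46016798, 0.30308571]), 'tool_rot': array([ 1.98576566e-01,  9.80084902e-01, -9.45214160e-04, -1.97885468e-04]), 'ft_force': array([-0.21640588, -0.16146289,  0.37059857]), 'ft_torque': array([ 0.05386079,  0.0199556 , -0.03529867]), 'grip_width': 0.08536244078694619}
```

View pics/top0.png

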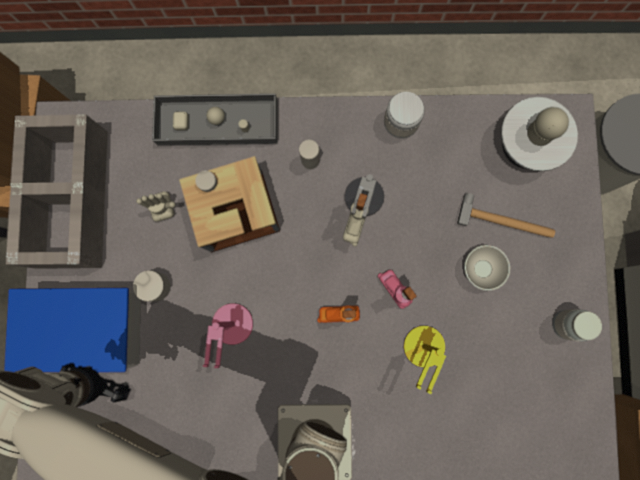

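View pics/side0.png

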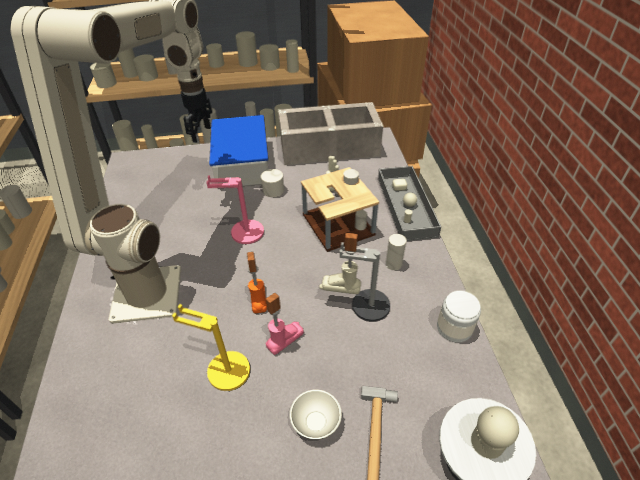

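Two pictures viewed. The candidates in the top view are:
- White foot on the grey stand at (358,215), with its brown handle at (361,200). This is the one to take.
- Orange look-alike at (340,314).
- Pink look-alike at (397,288).
- Pink stand at (232,325) and yellow stand at (425,350), which are not meant.

The rack is at (228,203). Next I'll check the choice in a close crop.

Run:
```python
import cv2,numpy as np
t=cv2.imread("pics/top0.png");s=cv2.imread("pics/side0.png")
f=lambda a,x,y,w,h,k:cv2.resize(a[y:y+h,x:x+w],(w*k,h*k),interpolation=cv2.INTER_CUBIC)
A=np.hstack([f(t,170,145,120,110,4)[:300*2],f(t,320,160,80,110,4)])
B=f(s,300,160,100,160,1)
cv2.imwrite("pics/c1.png",A)
cv2.imwrite("pics/c2.png",f(s,295,155,115,170,4)[:, :][:680][:600] if 0 else cv2.resize(s[160:325,295:410],(418,600),interpolation=cv2.INTER_CUBIC))
a=cv2.imread("pics/c1.png");b=cv2.imread("pics/c2.png");print(a.shape,b.shape)
```

```text
(440, 800, 3) (600, 418, 3)
```

View pics/c1.png

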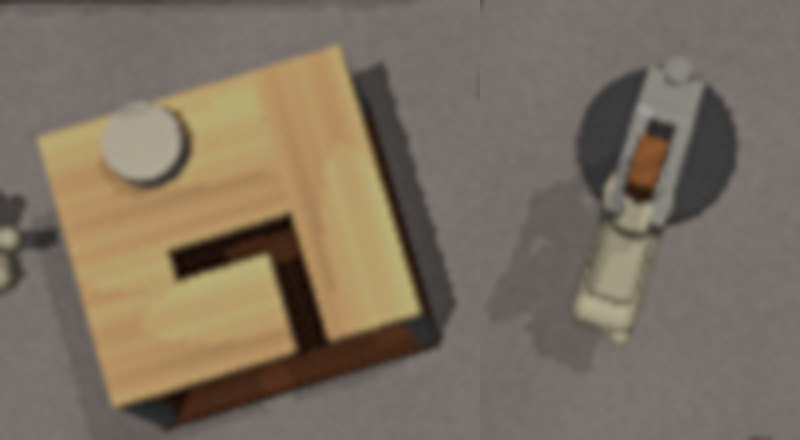

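View pics/c2.png

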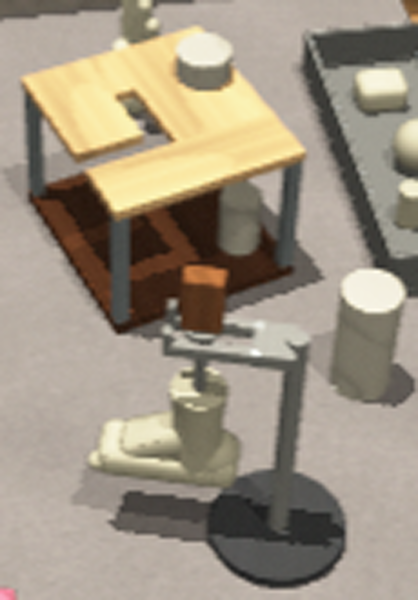

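Two close crops viewed (4 pictures so far). They confirm the white foot: brown handle at top (361.5,201), lying on the grey fork, toes towards (324,244). The roof corners are around (180,179), (255,156), (275,224) and (199,247). The slot's mouth is at (248,231) and its closed end at (214,211).

```bash
cat > h.py <<'E'
import numpy as np,cv2
from scipy.spatial.transform import Rotation as Ro
from workcell import readout,camera,get_calibration
def ray(n,uv):
    c=get_calibration(n);uv=np.atleast_2d(np.array(uv,float))
    K=np.array([[c['fx'],0,c['cx']],[0,c['fy'],c['cy']],[0,0,1]])
    p=cv2.undistortPoints(uv[:,None],K,np.array([c['k1'],0,0,0]))[:,0]
    R,t=c['R'],c['t'];return -R.T@t,np.c_[p,np.ones(len(p))]@R
def onz(n,uv,z):
    C,d=ray(n,uv);return C+d*((z-C[2])/d[:,2])[:,None]
def tri(a,b):
    C1,d1=ray("top",a);C2,d2=ray("side",b);d1=d1[0];d2=d2[0]
    s=np.linalg.lstsq(np.c_[d1,-d2],C2-C1,rcond=None)[0]
    p,q=C1+s[0]*d1,C2+s[1]*d2;return (p+q)/2,np.linalg.norm(p-q)
def mask(im,lo,hi,box):
    x,y,w,h=box;m=np.zeros(im.shape[:2],np.uint8)
    m[y:y+h,x:x+w]=cv2.inRange(cv2.cvtColor(im,cv2.COLOR_BGR2HSV),lo,hi)[y:y+h,x:x+w]
    cs,_=cv2.findContours(m,cv2.RETR_EXTERNAL,cv2.CHAIN_APPROX_NONE);c=max(cs,key=cv2.contourArea)
    M=cv2.moments(m if 0 else c);return m,c,(M['m10']/M['m00'],M['m01']/M['m00'])
E
python3 - <<'E'
from h import *
np.set_printoptions(precision=4,suppress=True)
t=cv2.imread("pics/top0.png");s=cv2.imread("pics/side0.png")
b=[];
for im,box in((t,(345,180,40,40)),(s,(335,225,30,30))):
    m,c,cc=mask(im,(3,120,50),(20,255,255),box);print(cc,cv2.contourArea(c),cv2.boundingRect(c));b.append(cc)
p,e=tri(*b);print("handle",p,e)
C=np.array([[38,138],[340,45],[422,315],[115,408]])/4+[170,145]
m,c,_=mask(t,(12,60,110),(30,255,255),(170,145,120,110))
hull=cv2.convexHull(c);ap=cv2.approxPolyDP(hull,6,True)[:,0];print(ap.tolist(),C.tolist())
W=onz("top",C-.4,.147)[:,:2]
L=np.array([[105,100],[105,-100],[-75,-100],[-75,100]])/1e3
a=L-L.mean(0);w=W-W.mean(0)
th=np.arctan2((a[:,0]*w[:,1]-a[:,1]*w[:,0]).sum(),(a*w).sum());R=np.array([[np.cos(th),-np.sin(th)],[np.sin(th),np.cos(th)]])
o=W.mean(0)-R@L.mean(0);print("rack",o,np.degrees(th),"res",(W-(L@R.T+o))*1e3)
f=lambda x,y:R@[x,y]+o
print("nest",f(0,.03),"mouth",f(-.075,-.03),"pre",f(-.15,-.03))
# slot end / mouth from picture: corners of upper slot edge in c1 px
q=np.array([[168,250],[180,278],[288,215],[272,258],[300,352],[326,343]])/4+[169.6,144.6]
print("slot in rack mm",((onz("top",q,.147)[:,:2]-o)@R)*1e3)
g=lambda x,y,z:onz("top",[x/4+199.6+0,y/4+159.6][:2],z)[0]  # crop2 x offset: 320-480/4=200
print("post",g(679,70,.225),"tips",g(611,212,.232),g(656,220,.232))
e=[g(607,225,.1),g(575,305,.08),g(660,235,.1),g(632,335,.08)];print("foot edges",[np.degrees(np.arctan2(*(e[i+1]-e[i])[1::-1])) for i in(0,2)])
h=[g(640,137,.276),g(628,188,.276),g(668,140,.276),g(655,198,.276)];print("handle",[np.degrees(np.arctan2(*(h[i+1]-h[i])[1::-1])) for i in(0,2)])
print("pink fork",onz("top",[[215,365],[207,362],[232,325]],.22),"orange",onz("top",[340,314],.1),"palm",onz("top",[158,207],.06))
E
```

```text
(361.34, 200.37333333333333) 75.0 (357, 194, 10, 14)
(347.8655238095238, 237.3527619047619) 437.5 (335, 225, 30, 27)
handle [ 0.5866 -0.1197  0.2684] 0.009519269194891487
[[254, 156], [274, 223], [198, 246], [179, 179]] [[179.5, 179.5], [255.0, 156.25], [275.5, 223.75], [198.75, 247.0]]
rack [0.6041 0.2065] 16.72567350344292 res [[ 0.2731  0.137 ]
 [ 0.3522  0.5491]
 [-0.9182 -0.1572]
 [ 0.2929 -0.5288]]
nest [0.5955 0.2352] mouth [0.5409 0.1562] pre [0.4691 0.1346]
slot in rack mm [[ 11.2487  40.6514]
 [ -8.1505  38.2776]
 [ 10.0606 -37.6157]
 [-13.2447 -20.4122]
 [-75.5451 -20.6307]
 [-74.9546 -37.7098]]
post [ 0.656  -0.1422  0.225 ] tips [ 0.57   -0.1004  0.232 ] [ 0.5649 -0.1266  0.232 ]
foot edges [np.float64(156.9841824469481), np.float64(163.77406410132397)]
handle [np.float64(166.0627967420348), np.float64(166.57040933730087)]
pink fork [[0.2212 0.2191 0.22  ]
 [0.228  0.2377 0.22  ]
 [0.3119 0.1808 0.22  ]] orange [[ 0.3345 -0.0705  0.1   ]] palm [[0.6219 0.4122 0.06  ]]
```

Run:
```python
from h import *
np.set_printoptions(precision=4,suppress=True)
t=cv2.imread("pics/top0.png");s=cv2.imread("pics/side0.png")
b=[]
for im,box in((t,(350,185,25,30)),(s,(340,230,20,23))):
    m,c,cc=mask(im,(0,100,30),(22,255,255),box);print(cc,cv2.contourArea(c),cv2.boundingRect(c));b.append(cc)
p,e=tri(*b);print("handle",p,e, "on z", onz("top",b[0],.251),onz("side",b[1],.251))
g=lambda x,y,z:onz("top",[x/4+199.6,y/4+159.6],z)[0]
print("top face ctr",g(655.5,153,.276))
o=readout.get_obs();T=Ro.from_quat(o['tool_rot']);print(T.as_matrix())
```

```text
(361.2062615101289, 201.00736648250458) 90.5 (357, 193, 10, 17)
(349.64516129032256, 238.7301075268817) 310.0 (340, 230, 20, 22)
handle [ 0.5889 -0.1198  0.2625] 0.004563971822433415 on z [[ 0.5935 -0.1205  0.251 ]] [[ 0.589 -0.109  0.251]]
top face ctr [ 0.5957 -0.1243  0.276 ]
[[-0.9211  0.3892 -0.0008]
 [ 0.3892  0.9211 -0.0018]
 [ 0.     -0.0019 -1.    ]]
```

Emit:
send_rows([
  [[0,0,-40],[0,0,0],60],
  [[-20,-10,-80],[0,0,0],60],
  [[-591,-381,-96],[0,0,-0.129],60],
  [[-591,-381,-96],[0,0,-0.129],60],
  [[-591,-381,-96],[0,0,-0.129],60],
  [[-591,-381,-96],[0,0,-0.129],60],
  [[-591,-381,-96],[0,0,-0.129],60],
  [[-591,-381,-96],[0,0,-0.129],60],
  [[-591,-381,-96],[0,0,-0.129],60],
  [[-591,-381,-96],[0,0,-0.129],60],
  [[-591,-381,-96],[0,0,-0.129],60],
  [[-591,-381,-96],[0,0,-0.129],60],
])

```text
clock: 1.1
eef_pos: [0.4398, 0.101, 0.3917]
tool_rot: [0.135, 0.991, -0.001, -0.0]
ft_force: [0.6, 0.4, -0.3]
grip_width: 0.0601
```

```bash
cat > d.py <<'E'
# world target -> rows: d.py x y z footyaw_deg (tool y along foot y)
from h import *;import sys
np.set_printoptions(precision=4,suppress=True)
def delta(x,y,z,yaw):
    o=readout.get_obs();T=Ro.from_quat(o['tool_rot']);f=np.radians(yaw+90)
    yy=np.array([np.cos(f),np.sin(f),0]);zz=np.array([0,0,-1.]);G=Ro.from_matrix(np.c_[np.cross(yy,zz),yy,zz])
    d=T.inv().apply(np.array([x,y,z])-o['eef_pos'])*1e3
    return np.round(d,1),np.round((T.inv()*G).as_rotvec(),4)
if __name__=="__main__":
    a=[float(v) for v in sys.argv[1:]]
    o=readout.get_obs();print(o['clock'],o['eef_pos'],o['ft_force'],o['grip_width'],o['joint_pos'])
    for i in range(0,len(a),4): print(delta(*a[i:i+4]))
E
python3 d.py .591 -.1205 .4 -15.5
```

```text
1.1 [0.4398 0.101  0.3917] [ 0.6316  0.4343 -0.313 ] 0.06014127585758058 [ 0.2264  0.1224  0.0858  1.5356 -0.0014  0.4974]
(array([-205. , -172.9,   -8.1]), array([-0.0019, -0.0006, -0.0004]))
```

Emit:
send_rows([
  [[-205,-173,10],[-0.002,0,0],60],
  [[-205,-173,10],[-0.002,0,0],60],
  [[-205,-173,10],[-0.002,0,0],60],
  [[-205,-173,10],[-0.002,0,0],60],
  [[-205,-173,10],[-0.002,0,0],60],
  [[-205,-173,10],[-0.002,0,0],60],
  [[-205,-173,10],[-0.002,0,0],60],
  [[-205,-173,10],[-0.002,0,0],60],
  [[-205,-173,10],[-0.002,0,0],60],
  [[-205,-173,10],[-0.002,0,0],60],
])

```text
clock: 1.93
eef_pos: [0.5906, -0.1202, 0.3813]
tool_rot: [0.135, 0.991, 0.0, -0.001]
ft_force: [0.1, -0.2, -0.1]
grip_width: 0.0597
```

```bash
python3 d.py .591 -.1205 .314 -15.5
python3 - <<'E'
from h import *
t=camera("top")[:,:,::-1];s=camera("side")[:,:,::-1]
cv2.imwrite("pics/top1.png",t);cv2.imwrite("pics/side1.png",s)
f=lambda a,x,y,w,h,k:cv2.resize(a[y:y+h,x:x+w],(w*k,h*k),interpolation=cv2.INTER_CUBIC)
cv2.imwrite("pics/c3.png",np.hstack([f(t,310,150,100,110,4),f(s,310,180,90,110,4)]))
E
```

```text
1.9333 [ 0.5906 -0.1202  0.3813] [ 0.1376 -0.1828 -0.1069] 0.05970974089835463 [-0.201   0.4464  0.4973  1.624   0.0005  0.0699]
(array([-0.6, -0.2, 67.3]), array([ 0.0003, -0.0023, -0.0003]))
```

View pics/c3.png

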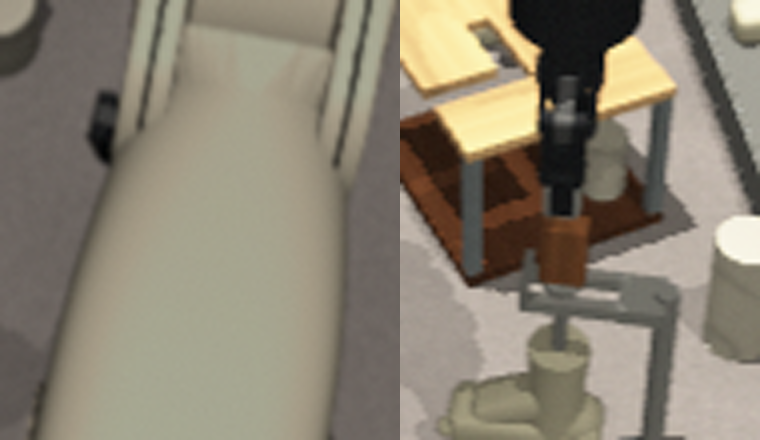

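The side crop (5 viewed) shows the fingers, about x=565 in the crop, right above the handle at x=565. The arm hides it in the top view. I'll descend and grip.

Emit:
send_rows([
  [[0,0,25],[0,-0.001,0],60],
  [[0,0,50],[0,-0.002,0],60],
  [[0,0,67],[0,-0.002,0],60],
  [[0,0,67],[0,-0.002,0],60],
  [[0,0,67],[0,-0.002,0],40],
  [[0,0,67],[0,-0.002,0],25],
  [[0,0,67],[0,-0.002,0],5],
  [[0,0,67],[0,-0.002,0],5],
  [[0,0,67],[0,-0.002,0],5],
  [[0,0,67],[0,-0.002,0],5],
  [[0,0,67],[0,-0.002,0],5],
  [[0,0,67],[0,-0.002,0],5],
])

```text
clock: 3.03
eef_pos: [0.5911, -0.1194, 0.3174]
tool_rot: [0.134, 0.991, 0.0, 0.003]
ft_force: [0.3, 1.8, 5.9]
grip_width: 0.0175
```

```bash
python3 d.py .5906 -.1202 .344 -15.5 .5049 -.0924 .344 -15.5
python3 - <<'E'
from h import *
s=camera("side")[:,:,::-1];cv2.imwrite("pics/side2.png",s)
cv2.imwrite("pics/c4.png",cv2.resize(s[170:320,290:410],None,fx=4,fy=4,interpolation=cv2.INTER_CUBIC))
print(readout.get_obs()['ft_torque'])
E
```

```text
3.0333 [ 0.5911 -0.1194  0.3174] [0.3441 1.7755 5.941 ] 0.017450994493704054 [-0.1996  0.4431  0.329   1.4513  0.0007  0.0699]
(array([  0.1,  -0.9, -26.6]), array([0.0011, 0.0053, 0.0011]))
(array([ 90.2,   3.1, -27. ]), array([0.0011, 0.0053, 0.0011]))
[0.17622346 0.04704163 0.05588022]
```

View pics/c4.png

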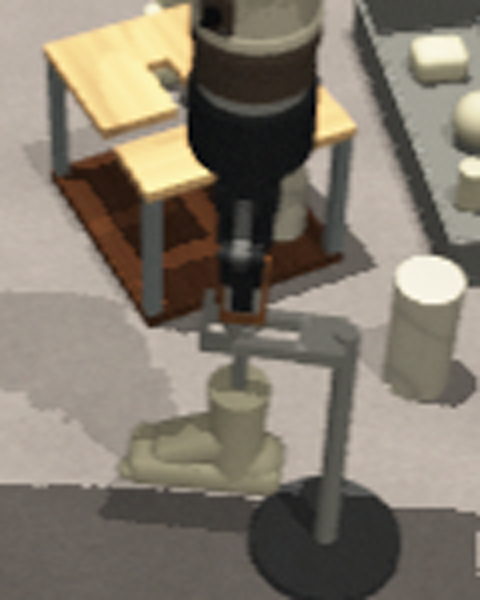

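The fingers hold the handle (6 viewed): opening 17.5 mm, foot still hanging level. I'll lift 30 mm, then draw out along the fork.

Emit:
send_rows([
  [[0,-0.5,-8],[0.001,0.003,0],5],
  [[0,-0.5,-16],[0.001,0.005,0],5],
  [[0,-0.5,-24],[0.001,0.005,0],5],
  [[0,-0.5,-32],[0.001,0.005,0],5],
  [[0,-0.5,-32],[0.001,0.005,0],5],
  [[15,0,-32],[0.001,0.005,0],5],
  [[30,1,-32],[0.001,0.005,0],5],
  [[45,1,-32],[0.001,0.005,0],5],
  [[60,2,-32],[0.001,0.005,0],5],
  [[75,3,-32],[0.001,0.005,0],5],
  [[90,3,-32],[0.001,0.005,0],5],
  [[90,3,-32],[0.001,0.005,0],5],
])

```text
clock: 4.08
eef_pos: [0.5025, -0.0918, 0.3492]
tool_rot: [0.134, 0.991, 0.0, -0.001]
ft_force: [0.2, -0.5, -2.9]
grip_width: 0.0176
```

```bash
python3 - <<'E'
from h import *
s=camera("side")[:,:,::-1];t=camera("top")[:,:,::-1];cv2.imwrite("pics/side3.png",s);cv2.imwrite("pics/top3.png",t)
f=lambda a,x,y,w,h,k:cv2.resize(a[y:y+h,x:x+w],(w*k,h*k),interpolation=cv2.INTER_CUBIC)
cv2.imwrite("pics/c5.png",np.hstack([f(s,270,170,110,150,4),f(t,300,170,90,150,4)]))
E
python3 d.py .5 -.09 .42 -15.5 .46 .1318 .34 16.7
```

```text
4.1833 [ 0.5048 -0.0925  0.3493] [ 0.1116 -0.136  -4.8384] 0.016862580922294836 [-0.1812  0.2522  0.1375  1.4551  0.      0.0882]
(array([  5.2,   1.1, -70.8]), array([0.0001, 0.0011, 0.0012]))
(array([102.9, 204.3,   9.2]), array([-0.0002,  0.0011, -0.5608]))
```

View pics/c5.png

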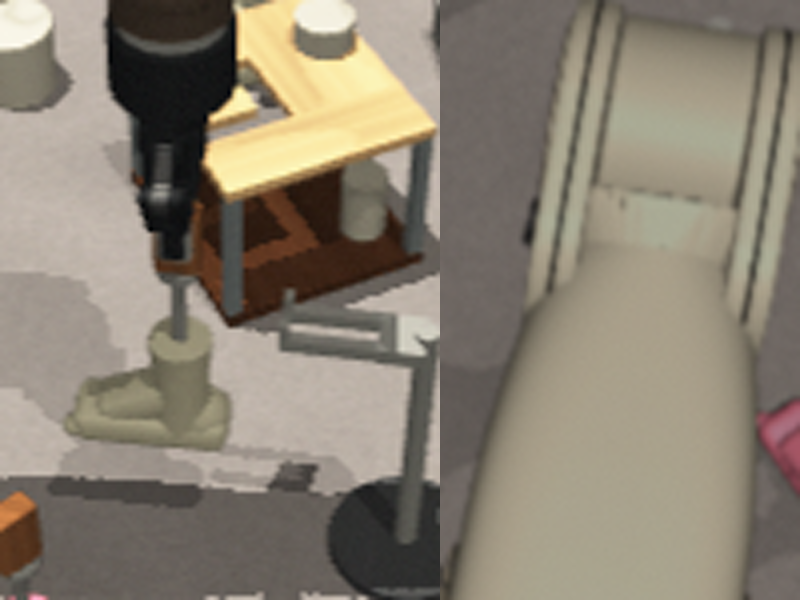

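The crop (7 viewed) shows the foot clear of the fork, upright, with the fork empty. Next I'll carry it to in front of the mouth and turn it to the rack's heading.

Emit:
send_rows([
  [[11,27,0],[0,0,-0.07],5],
  [[22,54,0],[0,0,-0.14],5],
  [[32,81,0],[0,0,-0.21],5],
  [[43,107,0],[0,0,-0.28],5],
  [[54,134,0],[0,0,-0.35],5],
  [[65,161,0],[0,0,-0.42],5],
  [[76,188,0],[0,0,-0.49],5],
  [[86.5,215,0],[0,0.001,-0.561],5],
  [[86.5,215,24],[0,0.001,-0.561],5],
  [[86.5,215,48],[0,0.001,-0.561],5],
  [[86.5,215,70],[0,0.001,-0.561],5],
  [[86.5,215,70],[0,0.001,-0.561],5],
])

```text
clock: 5.18
eef_pos: [0.4769, 0.1376, 0.2744]
tool_rot: [-0.146, 0.989, -0.001, -0.004]
ft_force: [-0.9, -0.7, -4.0]
grip_width: 0.0172
```

```bash
python3 - <<'E'
from h import *
s=camera("side")[:,:,::-1];t=camera("top")[:,:,::-1];cv2.imwrite("pics/side4.png",s);cv2.imwrite("pics/top4.png",t)
f=lambda a,x,y,w,h,k:cv2.resize(a[y:y+h,x:x+w],(w*k,h*k),interpolation=cv2.INTER_CUBIC)
cv2.imwrite("pics/c6.png",np.hstack([f(s,270,130,110,130,4),f(t,190,140,90,130,4)]))
def proj(P):
    c=get_calibration("side");X=c['R']@P+c['t'];a=X[:2]/X[2];a=a*(1+c['k1']*(a@a));return a*c['fx']+[c['cx'],c['cy']]
e=readout.get_obs()['eef_pos']
R=np.array([[.9577,-.2878],[.2878,.9577]])
for n,l in dict(sole=(0,0,0),heel=(.034,0,0),toe=(-.077,0,0.005),ankle=(0,0,.095),collar=(0,0,.155)).items():
    P=np.r_[e[:2]+R@l[:2],e[2]-.2524+l[2]];u=proj(P);print(n,P.round(4),u.round(1),((u-[270,130])*4).round())
E
python3 d.py .5409 .1562 .277 16.7 .6127 .1778 .277 16.7 .5955 .2352 .277 16.7
```

```text
sole [0.4788 0.1378 0.0263] [299.8 238.2] [119. 433.]
heel [0.5114 0.1475 0.0263] [309.4 235. ] [158. 420.]
toe [0.4051 0.1156 0.0313] [277.5 244.4] [ 30. 457.]
ankle [0.4788 0.1378 0.1213] [298.5 216.4] [114. 346.]
collar [0.4788 0.1378 0.1813] [297.6 201.6] [110. 286.]
5.2833 [0.4788 0.1378 0.2787] [ 0.0309  0.5054 -1.5574] 0.01717019155802618 [ 0.2802  0.2509 -0.0477  1.2741 -0.0002 -0.0114]
(array([-64.8,  -0.2,   1.6]), array([-0.0002, -0.002 ,  0.0001]))
(array([-139.7,   -0.1,    1.5]), array([-0.0002, -0.002 ,  0.0001]))
(array([-139.8,   59.8,    1.4]), array([-0.0002, -0.002 ,  0.0001]))
```

View pics/c6.png

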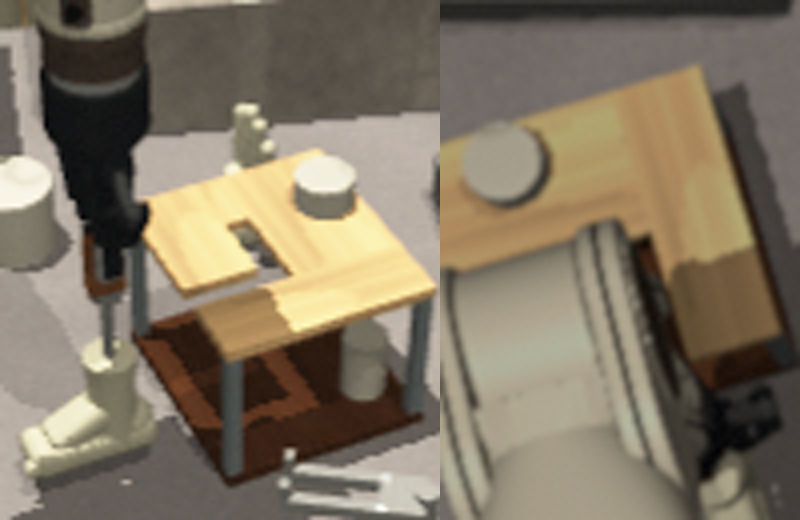

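The crop (8 viewed) shows the foot upright in front of the mouth, heading right. It sits about 1.5 px lower than predicted, so I'll check the rack in the side view, because rod versus slot is what matters.

Run:
```python
from h import *
def proj(P):
    c=get_calibration("side");X=c['R']@P+c['t'];a=X[:2]/X[2];a=a*(1+c['k1']*(a@a));return a*c['fx']+[c['cx'],c['cy']]
R=np.array([[.9577,-.2878],[.2878,.9577]]);o=np.array([.6041,.2065])
s=cv2.imread("pics/side4.png")
big=cv2.resize(s[160:230,265:385],None,fx=6,fy=6,interpolation=cv2.INTER_CUBIC)
for l in [(-75,-19),(-75,-41),(11,-41),(11,41),(-11,41),(-11,-19),(-75,100),(-75,-100),(105,-100)]:
    u=proj(np.r_[R@np.array(l)/1e3+o,.147]);q=((u+.5-[265,160])*6).round().astype(int);cv2.drawMarker(big,tuple(map(int,q)),(0,0,255),0,9,1);print(l,q)
cv2.imwrite("pics/c7.png",big)
```

```text
(-75, -19) [309 256]
(-75, -41) [326 281]
(11, -41) [476 235]
(11, 41) [408 146]
(-11, 41) [371 157]
(-11, -19) [420 222]
(-75, 100) [219 128]
(-75, -100) [376 351]
(105, -100) [690 251]
```

View pics/c7.png

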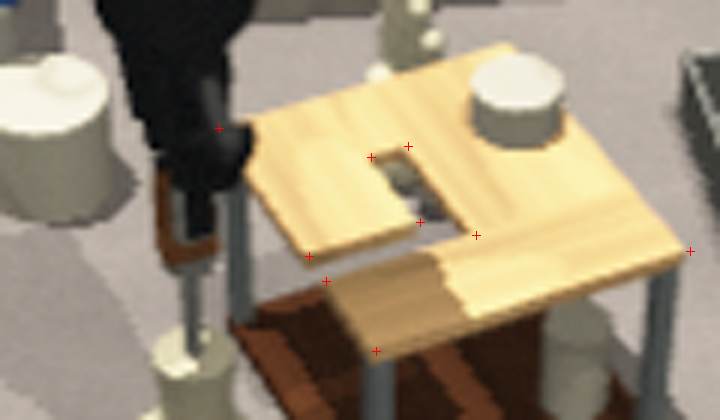

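The projected rack and slot corners match the side view within about 1 px (9 viewed). I'll go to just before the mouth, 4 mm higher and aimed 1 mm to rack +y, then measure the rod against the slot.

Emit:
send_rows([
  [[0,0.5,-4],[0,-0.001,0],5],
  [[-13,1,-4],[0,-0.002,0],5],
  [[-26,1,-4],[0,-0.002,0],5],
  [[-39,1,-4],[0,-0.002,0],5],
  [[-52,1,-4],[0,-0.002,0],5],
  [[-52,1,-4],[0,-0.002,0],5],
  [[-52,1,-4],[0,-0.002,0],5],
])

```text
clock: 5.87
eef_pos: [0.5295, 0.1538, 0.2843]
tool_rot: [-0.145, 0.989, 0.0, 0.001]
ft_force: [-0.5, 0.6, -2.1]
grip_width: 0.0171
```

```bash
python3 - <<'E'
from h import *
s=camera("side")[:,:,::-1];cv2.imwrite("pics/side5.png",s)
def proj(P):
    c=get_calibration("side");X=c['R']@P+c['t'];a=X[:2]/X[2];a=a*(1+c['k1']*(a@a));return a*c['fx']+[c['cx'],c['cy']]
e=readout.get_obs()['eef_pos'];R=np.array([[.9577,-.2878],[.2878,.9577]]);o=np.array([.6041,.2065])
print("rod in rack",(R.T@(e[:2]-o)*1e3).round(1),e[2])
k=8;big=cv2.resize(s[180:250,280:375],None,fx=k,fy=k,interpolation=cv2.INTER_CUBIC)
z0=e[2]-.2524
for n,P in dict(ankle=(*e[:2],z0+.095),rodroof=(*e[:2],.147),collar=(*e[:2],z0+.155),ml=(*(R@[-.075,-.019]+o),.147),mr=(*(R@[-.075,-.041]+o),.147)).items():
    q=((proj(np.array(P))+.5-[280,180])*k).round().astype(int);cv2.drawMarker(big,tuple(map(int,q)),(0,0,255),0,9,1);print(n,q)
cv2.imwrite("pics/c8.png",big)
E
python3 d.py .5409 .1562 .2827 16.7
```

```text
rod in rack [-87.4 -29. ] 0.28391658674207676
ankle [274 245]
rodroof [273 205]
collar [271 126]
ml [292 181]
mr [315 215]
5.9167 [0.5287 0.1536 0.2839] [ 0.3732  0.0752 -3.1753] 0.016855274360542925 [ 0.2828  0.3488  0.1015  1.3219 -0.0002 -0.0084]
(array([-12.4,  -1. ,   1.2]), array([-0.0002,  0.0016, -0.0002]))
```

View pics/c8.png

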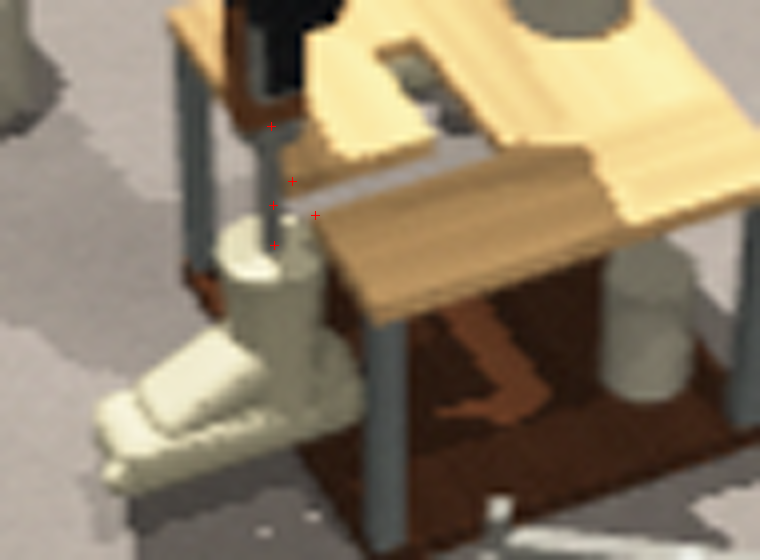

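Tenth and last-but-two picture: the rod is at (268,230) and lined up with the mouth, whose edges are at (288,182) and (318,222). It is about 1.5–3 mm to the +y side, so I'll correct by 1.5 mm and enter.

Emit:
send_rows([
  [[0,-1.5,1],[0,0.001,0],5],
  [[-8,-1.5,1],[0,0.001,0],5],
  [[-16,-1.5,1],[0,0.001,0],5],
  [[-24,-1.5,1],[0,0.001,0],5],
  [[-32,-1.5,1],[0,0.001,0],5],
  [[-40,-1.5,1],[0,0.001,0],5],
  [[-40,-1.5,1],[0,0.001,0],5],
  [[-40,-1.5,1],[0,0.001,0],5],
])

```text
clock: 6.58
eef_pos: [0.5679, 0.1638, 0.2824]
tool_rot: [-0.145, 0.989, -0.0, -0.0]
ft_force: [0.2, 0.4, -3.9]
grip_width: 0.0172
```

```bash
python3 d.py .6127 .1778 .283 16.7 .5955 .2352 .283 16.7; python3 -c "
from h import *
print(readout.get_obs()['ft_torque'])"
```

```text
6.5833 [0.5679 0.1638 0.2824] [ 0.2196  0.4259 -3.9299] 0.017240164504468608 [ 0.2809  0.4323  0.222   1.3609 -0.0002 -0.0104]
(array([-47. ,   0.5,  -0.6]), array([-0.0002, -0.0004, -0.0002]))
(array([-47. ,  60.5,  -0.6]), array([-0.0002, -0.0004, -0.0002]))
[-0.013344   -0.01819377 -0.00602376]
```

No contact force. On to the corner.

Emit:
send_rows([
  [[-8,0,0],[0,0,0],5],
  [[-16,0,0],[0,0,0],5],
  [[-24,0,0],[0,0,0],5],
  [[-32,0,0],[0,0,0],5],
  [[-40,0,0],[0,0,0],5],
  [[-47,0,0],[0,0,0],5],
  [[-47,0,0],[0,0,0],5],
  [[-47,0,0],[0,0,0],5],
  [[-47,0,0],[0,0,0],5],
])

```text
clock: 7.33
eef_pos: [0.6124, 0.1772, 0.2822]
tool_rot: [-0.145, 0.989, -0.0, -0.001]
ft_force: [0.1, 0.1, -3.2]
grip_width: 0.0172
```

```bash
python3 d.py .6127 .1778 .283 16.7 .5955 .2352 .283 16.7;python3 - <<'E'
from h import *
s=camera("side")[:,:,::-1];cv2.imwrite("pics/side6.png",s)
cv2.imwrite("pics/c9.png",cv2.resize(s[150:240,290:390],None,fx=6,fy=6,interpolation=cv2.INTER_CUBIC))
E
```

```text
7.3333 [0.6124 0.1772 0.2822] [ 0.1439  0.0922 -3.1613] 0.017182426918203125 [ 0.2817  0.5312  0.3789  1.4198 -0.0002 -0.0097]
(array([-0.5,  0.5, -0.8]), array([-0.0002, -0.0014, -0.0002]))
(array([-0.5, 60.5, -0.8]), array([-0.0002, -0.0014, -0.0002]))
```

View pics/c9.png

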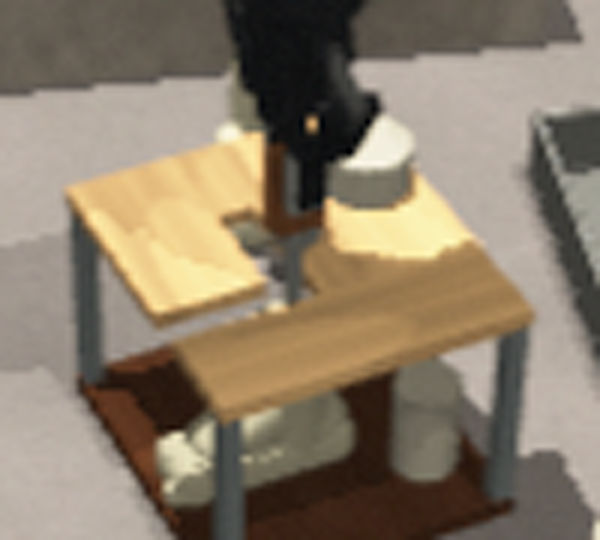

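Eleventh picture: the rod, at crop (292,275), is at the corner of the slot with the foot under the roof. There's no contact; the rod is within 1–2 mm of the branch's centre line, slightly towards the front. I'll move along the side branch with 1 mm of correction.

Emit:
send_rows([
  [[-1.5,4,0],[0,-0.001,0],5],
  [[-1.5,12,0],[0,-0.001,0],5],
  [[-1.5,20,0],[0,-0.001,0],5],
  [[-1.5,28,0],[0,-0.001,0],5],
  [[-1.5,36,0],[0,-0.001,0],5],
  [[-1.5,44,0],[0,-0.001,0],5],
  [[-1.5,52,0],[0,-0.001,0],5],
  [[-1.5,60,0],[0,-0.001,0],5],
  [[-1.5,60,0],[0,-0.001,0],5],
  [[-1.5,60,0],[0,-0.001,0],5],
])

```text
clock: 8.22
eef_pos: [0.5964, 0.2357, 0.2823]
tool_rot: [-0.146, 0.989, -0.0, -0.0]
ft_force: [-0.5, -0.1, -2.6]
grip_width: 0.017
```

```bash
python3 d.py .5955 .2352 .262 16.7; python3 -c "
from h import *
o=readout.get_obs()['eef_pos'][:2]
R=np.array([[.9577,-.2878],[.2878,.9577]]);print(R.T@(o-[.6041,.2065])*1e3)"
```

```text
8.2167 [0.5964 0.2357 0.2823] [-0.4657 -0.0746 -2.5551] 0.01698989909134315 [ 0.3766  0.5385  0.3911  1.4236 -0.0006  0.0841]
(array([ 1. , -0.2, 20.3]), array([-0.0006, -0.0001,  0.001 ]))
[ 0.99616585 30.17795549]
```

Emit:
send_rows([
  [[0,0,3],[0,0,0],5],
  [[0,0,6],[0,0,0],5],
  [[0,0,9],[0,0,0],5],
  [[0,0,11],[0,0,0],5],
  [[0,0,12],[0,0,0],5],
  [[0,0,13],[0,0,0],5],
  [[0,0,13],[0,0,0],5],
  [[0,0,13],[0,0,0],5],
])

```text
clock: 8.88
eef_pos: [0.5964, 0.2356, 0.2693]
tool_rot: [-0.146, 0.989, -0.0, -0.0]
ft_force: [-0.2, -0.2, -3.4]
grip_width: 0.017
```

Emit:
send_rows([
  [[0,0,1],[0,0,0],5],
  [[0,0,2],[0,0,0],5],
  [[0,0,2],[0,0,0],5],
])

```text
clock: 9.13
eef_pos: [0.5964, 0.2356, 0.2672]
tool_rot: [-0.146, 0.989, -0.0, -0.0]
ft_force: [-0.2, -0.8, -3.3]
grip_width: 0.0173
```

Emit:
send_rows([
  [[0,0,0.7],[0,0,0],5],
  [[0,0,1.5],[0,0,0],5],
  [[0,0,1.5],[0,0,0],5],
])

```text
clock: 9.38
eef_pos: [0.5963, 0.2356, 0.2654]
tool_rot: [-0.146, 0.989, -0.0, -0.0]
ft_force: [-1.0, -0.0, -2.8]
grip_width: 0.0172
```

Emit:
send_rows([
  [[0,0,0.7],[0,0,0],5],
  [[0,0,1.5],[0,0,0],5],
  [[0,0,1.5],[0,0,0],5],
])

```text
clock: 9.63
eef_pos: [0.5964, 0.2356, 0.2646]
tool_rot: [-0.146, 0.989, -0.0, 0.0]
ft_force: [0.5, -0.4, -0.3]
grip_width: 0.0169
```

Emit:
send_rows([
  [[0,0,0.5],[0,0,0],5],
  [[0,0,1],[0,0,0],5],
  [[0,0,1],[0,0,0],5],
])

```text
clock: 9.88
eef_pos: [0.5964, 0.2356, 0.2645]
tool_rot: [-0.146, 0.989, -0.0, 0.001]
ft_force: [-1.4, -0.7, 3.5]
grip_width: 0.0172
```

The foot is seated at TCP z = 0.2645, where it was predicted to be, and the force has turned upward. Releasing and withdrawing straight up.

Emit:
send_rows([
  [[0,0,0],[0,0,0],20],
  [[0,0,0],[0,0,0],26],
  [[0,0,0],[0,0,0],34],
  [[0,0,0],[0,0,0],42],
  [[0,0,0],[0,0,0],50],
  [[0,0,0],[0,0,0],50],
  [[0,0,0],[0,0,0],50],
  [[0,0,-15],[0,0,0],50],
  [[0,0,-30],[0,0,0],50],
  [[0,0,-55],[0,0,0],50],
  [[0,0,-80],[0,0,0],50],
  [[0,0,-110],[0,0,0],50],
])

```text
clock: 10.88
eef_pos: [0.5958, 0.2354, 0.3743]
tool_rot: [-0.146, 0.989, -0.0, -0.001]
ft_force: [1.0, -0.1, -0.6]
grip_width: 0.0501
```

Emit:
send_rows([
  [[40,-10,-20],[0,0,0],50],
  [[80,-50,-30],[0,0,0],50],
  [[100,-90,-30],[0,0,0],50],
  [[120,-130,-30],[0,0,0],50],
  [[140,-170,-30],[0,0,0],50],
  [[160,-210,-30],[0,0,0],50],
  [[180,-250,-30],[0,0,0],50],
  [[200,-290,-30],[0,0,0],50],
  [[200,-330,-30],[0,0,0],50],
  [[200,-360,-30],[0,0,0],50],
  [[200,-360,-30],[0,0,0],50],
  [[200,-360,-30],[0,0,0],50],
])

```text
clock: 11.88
eef_pos: [0.5082, -0.1713, 0.4042]
tool_rot: [-0.143, 0.99, -0.001, -0.001]
ft_force: [-0.3, 0.6, -0.8]
grip_width: 0.0497
```

Run:
```python
from h import *
s=camera("side")[:,:,::-1];t=camera("top")[:,:,::-1];cv2.imwrite("pics/side7.png",s);cv2.imwrite("pics/top7.png",t)
f=lambda a,x,y,w,h,k:cv2.resize(a[y:y+h,x:x+w],(w*k,h*k),interpolation=cv2.INTER_CUBIC)
cv2.imwrite("pics/c10.png",np.hstack([f(s,290,150,100,120,4),f(t,180,145,100,120,4)]))
m,c,cc=mask(t,(3,120,50),(12,255,255),(210,185,40,45));print(cc,cv2.boundingRect(c))
o=np.array([.6041,.2065]);R=np.array([[.9577,-.2878],[.2878,.9577]])
print("handle in rack",R.T@(onz("top",cc,.198)[0,:2]-o)*1e3); print(readout.get_obs()['eef_pos'],readout.get_obs()['clock'])
a=cv2.imread("pics/top0.png");d=cv2.absdiff(a,t).max(2)
for n,(x,y) in dict(disc=(205,181),tall=(309,153),wide=(148,286),palm=(158,207),bowl=(487,268),mallet=(500,215),orange=(340,314)).items(): print(n,d[y-14:y+15,x-14:x+15].mean().round(1))
a=cv2.imread("pics/side0.png");d=cv2.absdiff(a,s).max(2);print("small",d[210:235,352:368].mean())
```

```text
(240.60109289617486, 206.17486338797812) (237, 202, 8, 9)
handle in rack [-20.19696746 -34.97561534]
[ 0.50790472 -0.167756    0.40449284] 11.9833
disc 9.8
tall 8.1
wide 10.1
palm 7.6
bowl 10.1
mallet 8.3
orange 60.3
small 5.4075
```

View pics/c10.png

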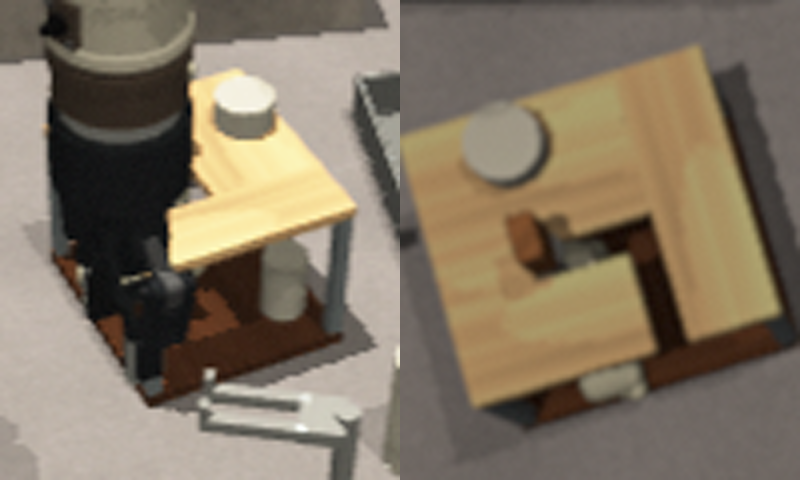

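Run:
```python
from h import *
o=np.array([.6041,.2065]);R=np.array([[.9577,-.2878],[.2878,.9577]])
t=cv2.imread("pics/top7.png")
m,c,cc=mask(t,(3,120,40),(14,255,255),(203,194,17,21));print(cc,cv2.boundingRect(c),cv2.contourArea(c),"handle in rack mm",R.T@(onz("top",cc,.198)[0,:2]-o)*1e3)
p=np.array([[612,383],[640,390]])*1.;p[:,0]-=400;p=p/4+[179.6,144.6];print("toes",(onz("top",p,.025)[:,:2]-o)@R*1e3)
p=np.array([[507,218],[510,262],[535,212],[550,240]])*1.;p[:,0]-=400;p=p/4+[179.6,144.6];print("handle corners",(onz("top",p,.223)[:,:2]-o)@R*1e3)
print(readout.get_obs()['ft_force'])
```

```text
(212.1139896373057, 205.05354058721932) (207, 198, 12, 15) 96.5 handle in rack mm [ 3.13129399 30.16194545]
toes [[-63.82923652  29.95716212]
 [-74.08751582  13.11206894]]
handle corners [[ 14.82036398  35.54307731]
 [-11.23406516  40.99901707]
 [ 13.29673633  18.62221284]
 [ -5.63257839  14.68764381]]
[-0.79701751 -0.8266896   0.02299587]
```

```bash
python3 -c "
from workcell import order
print(order.job_done())"
```

```text
the job is handed in; nothing more can be done
None
```

The plaster foot is off the forked stand and standing in the rack. Its rod is at the closed end of the side branch, and its toes point out of the front. I gripped the handle, raised the foot about 32 mm and drew it about 90 mm out along the fork. I then took it in through the mouth, round the corner and along the branch, set it down and let go. The job was handed in at about 12 s of the 58 s allowed.

**Last checks:**
- **Position:** the handle measured at rack (3, 30) mm against a target of (0, 30). The arm's own reading at release was (1, 30).
- **Seating:** the sole touched the base board at TCP z = 0.2645, within 0.1 mm of the predicted height. The highest force read after any move was 6 N, when the grip closed; none showed the rod touching the slot.
- **Other things:** the brightness difference from the first pictures stayed at the low level of an unchanged picture at every stone, the palm cast, the bowl and the mallet.
- **Arm:** it is clear of everything, with force readings around zero.

**Not confirmed or in disagreement:**
- The first automatic handle search in the last picture picked up the base board and gave a wrong position. The figure above is from a tighter search.
- The arm hid the orange look-alike in that picture, so I did not check it again. The arm was never near it.
- The final heading rests on the gripper's angle and the toes seen in the last top view. The handle's outline there was too coarse to confirm the angle.

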